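# Restock the septa lane first-in-first-out

### The arm

A 6-joint arm with a two-finger parallel gripper is mounted at the origin on a cart in front of the work surface, level with it; the furniture and walls round the work are solid. World frame = base frame: x ahead of the robot, y to its left, z up, the work surface at z = 0. Lengths are in m, angles in rad, forces in N, time in s.
With the tool pointing down it reaches from about 0.3 to 0.875 m from the base axis. Payload 6.4 kg.
Tool frame: the origin (TCP) lies at the very end of the fingers, on their centre line; the grasp point (between the pads) lies 19 mm behind it; z points along the fingers, y is the direction in which the jaws open and shut (so a half turn about z gives the same grasp; the last joint's range is limited). The gripper opens to 88 mm and grips with 3 to 60 N. Pads are 18 mm wide; open, the fingers measure 123 mm over their backs; the gripper's body (75 mm by 187 mm) begins 45 mm behind the grasp point.
Start: joints at [1.006, 0.181, 1.607, -0, 1.354, -0.206], TCP at [0.202, 0.538, 0.239] pointing down, gripper open.
Joint ranges: [-2.99, 2.99], [-0.89, 2.07], [0.3, 2.58], [-1.14, 4.28], [0, 2.63], [-3.12, 3.12]. Speed limits (rad/s): [2.57, 2.57, 3.01, 3.14, 3.14, 3.14].

### API

Orientations are given as [roll, pitch, yaw] about the fixed x, y, z axes, in that order (R = Rz(yaw) Ry(pitch) Rx(roll)).
In Python, from plant import manip, eyes, workorder gives the robot as it stands. The module is installed in compiled form; this text tells all that it offers. Calls block until the motion is done:
- manip.move_pose(position, orientation): joint-space move of the TCP to a pose.
- manip.servo_line(position, velocity=0.15, rotation=None, stop_force=None): straight line of the TCP; rotation=None keeps the orientation; velocity is the mean speed in m/s. With stop_force (N) it stops when the force on the tool has changed by that much, and returns True; else False.
- manip.move_j(angles): joint-space move.
- manip.grip(opening, effort=None): opening from 0.0 (shut) to 1.0 (fully open); effort is the grip in N (None keeps the last); returns when the fingers have stopped.
- manip.hold(seconds).
- manip.inverse_kinematics(position, orientation): joint angles nearest the present ones, or None.
- eyes.read_camera(name): name is "scene" or "side" or "wrist"; returns (picture, depth): 480x640x3 uint8, blue, green, red; 480x640 float32, m along the optical axis (not along the pixel's ray), 0 where there is no reading.
- eyes.camera_params(name): a dict with "fov_y" (degrees; the focal length in pixels is half the picture's height over the tangent of half this angle, whatever the lens; pixels are square), "cx", "cy" (the principal point, pixels), "dist_coeffs" ([k1, k2, p1, p2, k3] as OpenCV has them; the pictures are not rectified), "rvec" (rotation vector, rad) and "tvec" (3), from world to camera coordinates, as OpenCV has them. Camera axes: x right, y down, z forward; pixel columns grow to the right and rows downward; lengths in m; the calibration is good to about 2 mm. A picture is of the moment at which its call begins: read the wrist's pose just before it. camera_params takes no time and is no camera call; for the wrist camera it gives the pose at the moment of the call.
A pose or a line that the arm cannot do raises manip.MotionError and nothing moves.
- workorder.finish_job(): hands the job in, once; it reports no verdict.
Readings, each from a call of its own:
- manip.current_t(): time.
- manip.current_joint_pos(): joint angles.
- manip.current_dq(): joint speeds.
- manip.current_tau(): joint torques, N m.
- manip.current_tool_pos(): TCP position.
- manip.current_eef_rot(): TCP orientation.
- manip.current_force(): force on the tool from outside, world axes, zero at the start.
- manip.current_ft_torque(): the same for the moment, N m.
- manip.current_opening(): opening from 0.0 (shut) to 1.0 (fully open).
Only numpy, scipy, OpenCV 4.12 (cv2) and the standard library are available. Lean on these libraries where they do the work, as an engineer would, in place of code of your own. Each camera call takes 0.05 s, during which the arm holds its last target.

### The job

Restock the middle lane of the organiser under the glass shelf first-in-first-out: first bring the old carton forward to the front lip, then take the two new cartons standing on the bench and set them upright in the lane behind it, end to end, without dropping them. Finally draw the sliding follower forward until it holds the row of three snug against the front lip, and let go. Leave the bottle that stands alone on the bench beside the organiser where it is.

Things in the scene. Friction and masses are not known exactly. Their poses are not given: they have to be found in the camera images.
- organiser: White sheet-metal tray with three lanes, fixed to the bench, turned up to 0.1 rad. Origin: middle lane's centre line, inner face of the front lip, bench height; x along the lane to its back, y left, z up. Middle lane: 35 mm wide, floor 6 mm and dividers (4 mm thick) 36 mm above the bench, lip 29 mm. Left lane: petri dishes, tops at 20 mm; right lane: rubber stoppers, tops at 34 mm.
- shelf_edge (a point): Middle of the front lower edge of the glass shelf over the rear of the lanes, 300 mm above the bench, 97 mm behind the front lip; axes as the organiser's. The shelf is 155 mm deep, from y -180 to 210 mm, with 10 mm bars below its ends; posts 22 mm thick, 143 mm behind this edge, at y -168 and 198 mm. To work below it the tool must lean, wrist towards the robot.
- lane_back (a point): Point on the middle lane's floor, 161 mm behind the front lip, where the follower's front face stands when fully back; axes as the organiser's.
- carton_old_center (a point): Old stock, the one carton standing in the middle lane at the start, about half-way back: grey-brown cardboard carton of septa, rigid, 45 long x 28 thick x 62 mm high as it stands on end, 40 to 85 g. Point: its centre, 31 mm above its underside. x axis level along the length, z up, y level across the 28 mm thickness (the width to grasp).
- carton_new_1_center (a point): New stock, standing on the bench left of the organiser, turned -0.35 to 0.25 rad: grey-brown cardboard carton of septa, rigid, 45 long x 28 thick x 62 mm high as it stands on end, 40 to 85 g. Point: its centre, 31 mm above its underside. x axis level along the length, z up, y level across the 28 mm thickness (the width to grasp).
- carton_new_2_center (a point): New stock, standing on the bench left of the organiser, turned -0.35 to 0.25 rad: grey-brown cardboard carton of septa, rigid, 45 long x 28 thick x 62 mm high as it stands on end, 40 to 85 g. Point: its centre, 31 mm above its underside. x axis level along the length, z up, y level across the 28 mm thickness (the width to grasp).
- carton_old: The old carton as a body; origin in the middle of one 45 x 62 mm side.
- carton_new_1: A new carton as a body; origin in the middle of one 45 x 62 mm side.
- carton_new_2: A new carton as a body; origin in the middle of one 45 x 62 mm side.
- follower (a joint): Sliding follower in the middle lane, m: 0 fully back, growing to 0.14 as it is drawn forward. The front face of its steel plate (31 mm wide, top 65 mm above the bench) stands 161 mm minus this value behind the lip; a runner reaches 50 mm back from it. About 1.2 N of friction; stays where left; a carton can push it back. With three cartons packed against the lip it reads 0.026.
- follower_grip (a point): Centre of the follower's black pinch grip on top of its plate: 18 mm wide (organiser y, the width to grasp), 16 mm along the lane, from 63 to 95 mm above the bench; this point is 82 mm above the bench and 8 mm behind the plate's front face. Axes as the organiser's.
- bottle_center (a point): White plastic bottle with a screw cap, 58 mm across and 112 mm high, standing loose on the bench right of the organiser, not to be disturbed. Point: half-way up; z axis up.
Not all that is in view belongs to the job. What is shaped like the carton_old but black or blue is not meant.

How it is judged:
On the way, in this order (a step that is already met when the one before it is completed fails the run):
1. the old carton stands at the front lip of the lane (x of carton_old_center in the frame of organiser between 0.015 and 0.0305 m and y of carton_old_center in the frame of organiser between -0.008 and 0.008 m and z of carton_old_center in the frame of organiser below 0.042 m and angle between carton_old_center's own z axis and vertical below 0.1 rad), for 0.2 s.
2. a first new carton stands in the lane behind the old one (x of carton_old_center in the frame of organiser between 0.015 and 0.05 m and y of carton_old_center in the frame of organiser between -0.008 and 0.008 m and z of carton_old_center in the frame of organiser below 0.042 m and angle between carton_old_center's own z axis and vertical below 0.1 rad and ((x of carton_new_1_center in the frame of organiser between 0.06 and 0.142 m and y of carton_new_1_center in the frame of organiser between -0.008 and 0.008 m and z of carton_new_1_center in the frame of organiser below 0.042 m and angle between carton_new_1_center's own z axis and vertical below 0.1 rad) or (x of carton_new_2_center in the frame of organiser between 0.06 and 0.142 m and y of carton_new_2_center in the frame of organiser between -0.008 and 0.008 m and z of carton_new_2_center in the frame of organiser below 0.042 m and angle between carton_new_2_center's own z axis and vertical below 0.1 rad))), for 0.2 s.
3. both new cartons stand in the lane behind the old one (x of carton_old_center in the frame of organiser between 0.015 and 0.05 m and y of carton_old_center in the frame of organiser between -0.008 and 0.008 m and z of each of carton_old_center, carton_new_1_center, carton_new_2_center in the frame of organiser below 0.042 m and angle between each of carton_old_center, carton_new_1_center, carton_new_2_center's own z axis and vertical below 0.1 rad and x of carton_new_1_center in the frame of organiser between 0.06 and 0.142 m and y of carton_new_1_center in the frame of organiser between -0.008 and 0.008 m and x of carton_new_2_center in the frame of organiser between 0.06 and 0.142 m and y of carton_new_2_center in the frame of organiser between -0.008 and 0.008 m), for 0.2 s.
At the end, for the whole second after the job is handed in: All three cartons stand upright and at rest on the floor of the middle lane, the old one within 8 mm of the front lip, the two new ones behind it in either order, and the follower stands forward behind the row with no more than about 6 mm of play left in the whole row (all of step 1 and x of carton_new_1_center in the frame of organiser between 0.06 and 0.142 m and y of carton_new_1_center in the frame of organiser between -0.008 and 0.008 m and z of each of carton_new_1_center, carton_new_2_center in the frame of organiser below 0.042 m and angle between each of carton_new_1_center, carton_new_2_center's own z axis and vertical below 0.1 rad and x of carton_new_2_center in the frame of organiser between 0.06 and 0.142 m and y of carton_new_2_center in the frame of organiser between -0.008 and 0.008 m and x of carton_new_1_center in the frame of organiser between 0.06 and 0.121 m and x of carton_new_2_center in the frame of organiser between 0.06 and 0.121 m and value of joint follower between 0.02 and 0.032 m and linear speed of each of carton_old, carton_new_1, carton_new_2 below 0.02 m/s); the robot touches nothing.
It fails at once if the white bottle is moved more than 3 cm or tipped (distance of bottle_center from where it was at the start of the episode above 0.03 m or angle between bottle_center's own z axis and vertical above 0.35 rad).
It fails at once if a carton is dropped from more than 3 cm (height (world z) of carton_old_center above 0.07 m and contact force between the fingers and carton_old below 0.01 N and linear speed of carton_old above 0.35 m/s).
It fails at once if a carton is dropped from more than 3 cm (height (world z) of carton_new_1_center above 0.07 m and contact force between the fingers and carton_new_1 below 0.01 N and linear speed of carton_new_1 above 0.35 m/s).
It fails at once if a carton is dropped from more than 3 cm (height (world z) of carton_new_2_center above 0.07 m and contact force between the fingers and carton_new_2 below 0.01 N and linear speed of carton_new_2 above 0.35 m/s).
It also fails if it takes over 72 s, if anything falls off the work surface, if the arm or the gripper's body presses on something with over 40 N, if the wrist force passes 120 N, or if a joint passes its speed limit or range.

## Working session

There is one attempt and no reset: what is moved stays moved. The work goes in short steps, each a Python script; the robot and the scene stay as the last script left them, time stands still between calls to the robot, and variables do not carry over. Pictures are saved under pics/ and viewed, and the job is handed in when it is done.

```bash
mkdir -p pics; cat > h.py <<'E'
import numpy as np, cv2
from plant import manip, eyes, workorder
def cam(n):
    p=eyes.camera_params(n); im,d=eyes.read_camera(n)
    f=240/np.tan(np.radians(p['fov_y'])/2)
    K=np.array([[f,0,p['cx']],[0,f,p['cy']],[0,0,1]]); D=np.array(p['dist_coeffs'],float)
    R=cv2.Rodrigues(np.array(p['rvec'],float))[0]; t=np.array(p['tvec'],float).ravel()
    return dict(im=im,d=d,K=K,D=D,R=R,t=t)
def cloud(c):
    v,u=np.mgrid[0:480,0:640]
    pts=np.stack([u,v],-1).reshape(-1,1,2).astype(np.float64)
    n=cv2.undistortPoints(pts,c['K'],c['D']).reshape(480,640,2)
    P=np.dstack([n*c['d'][...,None],c['d']])
    W=(P-c['t'])@c['R']
    W[c['d']<=0]=np.nan
    return W
def proj(c,X):
    return cv2.projectPoints(np.array(X,float).reshape(-1,1,3),cv2.Rodrigues(c['R'])[0],c['t'],c['K'],c['D'])[0].reshape(-1,2)
E
python3 - <<'E'
from h import *
import pickle
print(manip.current_t())
for n in('scene','side','wrist'):
    c=cam(n); cv2.imwrite(f'pics/a_{n}.png',c['im']); pickle.dump(c,open(n+'.pkl','wb'))
    print(n,-c['R'].T@c['t'],c['R'][2])
print(manip.current_t())
E
```

```text
0.0
scene [ 0.04613006 -0.47961873  1.08246075] [ 0.46687932  0.45786234 -0.75656181]
side [ 0.38421471 -1.06699316  1.15552617] [ 0.14072539  0.75510928 -0.64031737]
wrist [0.13598382 0.56328628 0.38418066] [ 0.25607087 -0.09774769 -0.96170323]
0.15
```

View pics/a_scene.png

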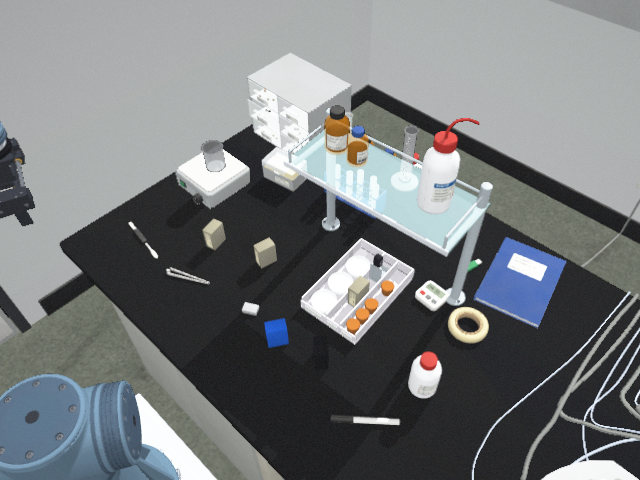

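View pics/a_side.png

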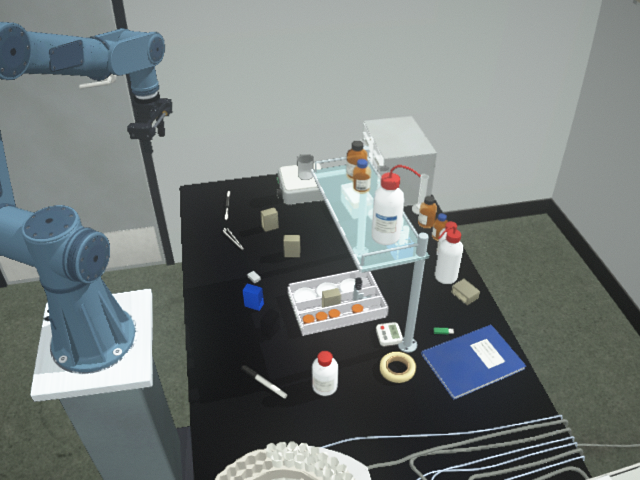

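View pics/a_wrist.png

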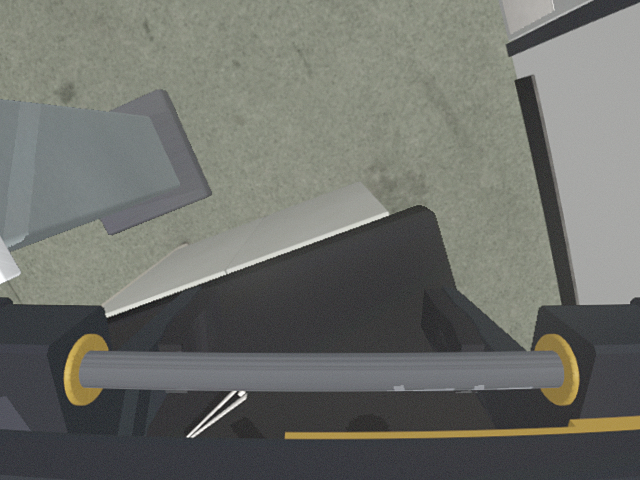

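Candidates in the scene image: grey-brown cartons at (214,234) and (265,252), left of the organiser, which are the new stock. The one in the lane at (358,291) is the old stock. Distractors are the blue block at (277,333) and a brown box behind the shelf (side image, 465,291). Next I'll measure and take a close crop.

```bash
python3 - <<'E'
from h import *
import pickle
for n,(x0,y0,w,h) in dict(scene=(190,200,240,160),side=(230,190,240,180)).items():
    c=pickle.load(open(n+'.pkl','rb'))
    cv2.imwrite(f'pics/b_{n}.png',cv2.resize(c['im'][y0:y0+h,x0:x0+w],None,fx=3.3,fy=3.3,interpolation=cv2.INTER_CUBIC))
    W=cloud(c)
    pts=dict(scene=[(214,234),(265,252),(358,291),(277,333),(378,262),(425,372),(353,343),(303,300),(413,268),(362,242)],side=[(269,220),(292,246),(331,298),(254,297),(359,284),(465,291),(324,378)])[n]
    for u,v in pts: print(n,u,v,W[v,u].round(3))
E
```

```text
scene 214 234 [0.508 0.335 0.056]
scene 265 252 [0.555 0.205 0.053]
scene 358 291 [ 0.613 -0.036  0.067]
scene 277 333 [0.422 0.022 0.056]
scene 378 262 [ 0.692 -0.025  0.087]
scene 425 372 [ 0.543 -0.266  0.095]
scene 353 343 [ 0.537 -0.091  0.003]
scene 303 300 [0.53  0.054 0.03 ]
scene 413 268 [ 0.791 -0.06   0.002]
scene 362 242 [0.752 0.07  0.028]
side 269 220 [0.514 0.343 0.044]
side 292 246 [0.563 0.212 0.042]
side 331 298 [ 0.623 -0.035  0.065]
side 254 297 [0.431 0.025 0.048]
side 359 284 [ 0.698 -0.025  0.091]
side 465 291 [ 0.988 -0.054  0.033]
side 324 378 [ 0.552 -0.284  0.075]
```

```bash
ls pics
```

```text
a_scene.png
a_side.png
a_wrist.png
b_scene.png
b_side.png
```

View pics/b_scene.png

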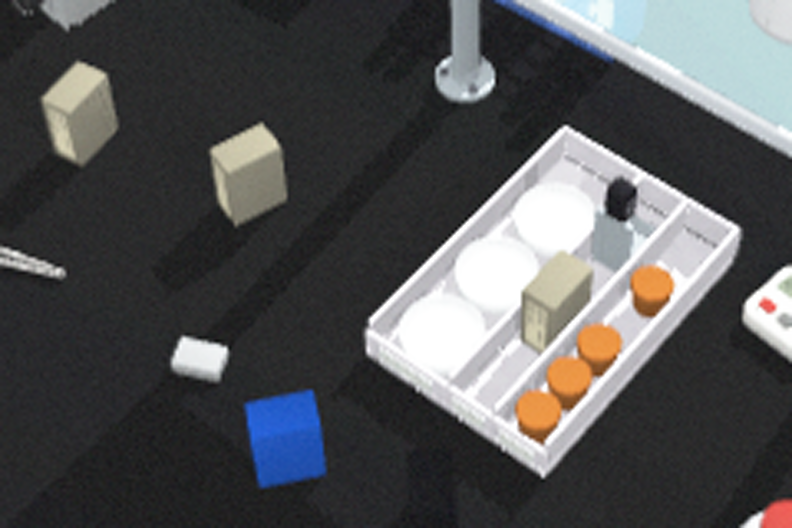

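View pics/b_side.png

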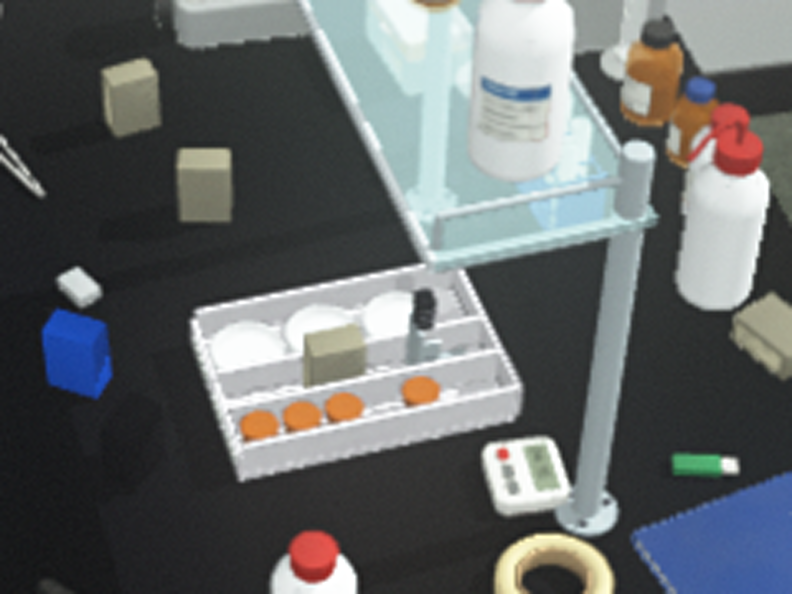

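```bash
python3 - <<'E'
from h import *
import pickle
S=2500
x0,x1,y0,y1=0.5,0.8,-0.14,0.1
for n in('scene','side'):
    c=pickle.load(open(n+'.pkl','rb')); W=cloud(c).reshape(-1,3); C=c['im'].reshape(-1,3)
    m=(W[:,0]>x0)&(W[:,0]<x1)&(W[:,1]>y0)&(W[:,1]<y1)&(W[:,2]<0.12)
    P=W[m]
    im=np.full((int((x1-x0)*S),int((y1-y0)*S),3),255,np.uint8)
    cols=cv2.applyColorMap(np.clip(P[:,2]/0.1*255,0,255).astype(np.uint8)[:,None],cv2.COLORMAP_JET)[:,0]
    for p,k in zip(P,cols): cv2.circle(im,(int((y1-p[1])*S),int((x1-p[0])*S)),2,k.tolist(),-1)
    for g in np.arange(x0,x1,.05): cv2.putText(im,f'{g:.2f}',(0,int((x1-g)*S)),0,.4,(0,0,0));cv2.line(im,(0,int((x1-g)*S)),(600,int((x1-g)*S)),(0,0,0))
    for g in np.arange(y0+.04,y1,.05): cv2.line(im,(int((y1-g)*S),0),(int((y1-g)*S),750),(0,0,0))
    cv2.imwrite(f'pics/c_{n}.png',cv2.resize(im,(480,600)))
    # floor noise
    q=W[(W[:,0]>.45)&(W[:,0]<.5)&(W[:,1]>-.15)&(W[:,1]<-.05)]; print(n,np.nanmean(q,0),np.nanstd(q,0))
    # cartons
    for nm,(cx,cy) in dict(n1=(.515,.335),n2=(.565,.205),old=(.62,-.035)).items():
        q=W[(abs(W[:,0]-cx)<.045)&(abs(W[:,1]-cy)<.05)&(W[:,2]>.03+.012*(nm=='old'))&(W[:,2]<.08)]
        zt=np.percentile(q[:,2],97)
        top=q[q[:,2]>(0.066 if nm=='old' else .060)-.004]
        r=cv2.minAreaRect((top[:,:2]*1000).astype(np.float32))
        print(n,nm,zt,r,len(top),top.mean(0))
E
```

```text
scene [ 0.47338687 -0.10135196  0.01338756] [0.01497259 0.02771269 0.02522594]
scene n1 0.06641964244237175 ((518.8480834960938, 355.2565612792969), (47.93273162841797, 34.96183776855469), 11.342103004455566) 188 [0.51747806 0.3517593  0.06199336]
scene n2 0.06578708578885398 ((564.564453125, 218.45980834960938), (33.11779022216797, 45.37905502319336), 78.0146255493164) 205 [0.56336299 0.21654449 0.06222077]
scene old 0.0724451505383101 ((627.0397338867188, -25.85594367980957), (48.60388946533203, 28.578105926513672), 2.967782974243164) 243 [ 0.62524093 -0.02672917  0.06876936]
side [ 0.47269551 -0.09434041  0.01841407] [0.01394655 0.02783755 0.0237337 ]
side n1 0.06955502675113538 ((517.6826171875, 356.46160888671875), (46.93644332885742, 35.63557815551758), 14.47715950012207) 124 [0.51650135 0.35396519 0.06465414]
side n2 0.06968902653298378 ((563.7830200195312, 220.83746337890625), (36.34978485107422, 44.94047164916992), 76.14836120605469) 136 [0.56342395 0.21736963 0.06476   ]
side old 0.07513784164111445 ((626.5703735351562, -22.22765350341797), (47.19453811645508, 33.3594970703125), 8.418852806091309) 180 [ 0.62543615 -0.02461679  0.06990549]
```

View pics/c_scene.png

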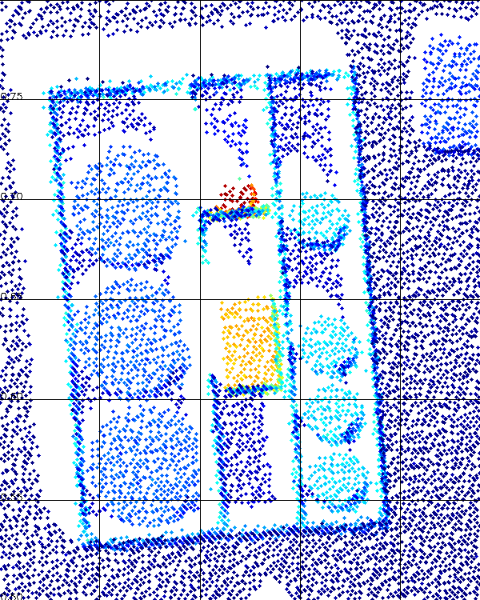

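View pics/c_side.png

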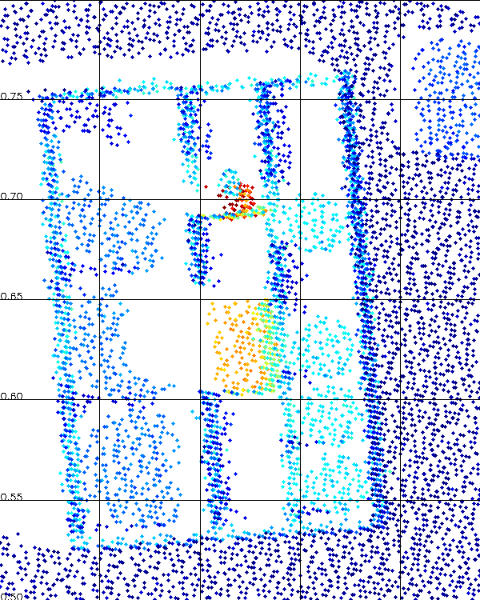

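```bash
cat >> h.py <<'E'
from scipy.spatial.transform import Rotation as Rot
def tool(yaw,lean,flip=False):
    "tool z forward-down, wrist leaning back along -heading; y lateral"
    z=np.array([np.sin(lean)*np.cos(yaw),np.sin(lean)*np.sin(yaw),-np.cos(lean)])
    y=np.array([-np.sin(yaw),np.cos(yaw),0])*(1 if flip else -1)
    M=np.stack([np.cross(y,z),y,z],1)
    return Rot.from_matrix(M).as_euler('xyz')
E
python3 - <<'E'
from h import *
import pickle
r=manip.current_eef_rot(); print(r, Rot.from_euler('xyz',r).as_matrix().round(2))
for n in('scene','side'):
    c=pickle.load(open(n+'.pkl','rb')); W=cloud(c).reshape(-1,3)
    q=W[(W[:,0]>.53)&(W[:,0]<.76)&(W[:,1]>-.1)&(W[:,1]<-.02)&(W[:,2]>.028)&(W[:,2]<.045)]
    # right divider
    d=W[(W[:,2]>.03)&(W[:,2]<.042)&(W[:,0]>.55)&(W[:,0]<.75)]
    yl=-.045+.075*(d[:,0]-.6)
    d=d[abs(d[:,1]-yl)<.012]
    print(n,len(d),np.polyfit(d[:,0]-.65,d[:,1],1),d[:,2].mean())
for yaw in (0,.1):
  for lean in(0,.3,.45,.75):
   for fl in (0,1):
    for p in [(.63,-.03,.05),(.63,-.03,.15),(.65,-.03,.12),(.70,-.03,.08),(.517,.352,.05),(.565,.217,.05)]:
     q=manip.inverse_kinematics(p,tool(yaw,lean,fl))
     print(yaw,lean,fl,p,None if q is None else np.round(q,2))
print(manip.current_t())
E
```

```text
[-3.14026546e+00 -2.65738113e-04  2.78277445e+00] [[-0.94  0.35 -0.  ]
 [ 0.35  0.94 -0.  ]
 [ 0.   -0.   -1.  ]]
scene 320 [ 0.08795404 -0.04297657] 0.03626941178264455
side 327 [ 0.08967938 -0.04098453] 0.03633118587856011
0 0 0 (0.63, -0.03, 0.05) [-0.24  0.52  1.58 -0.    1.04  1.34]
0 0 0 (0.63, -0.03, 0.15) [-0.24  0.39  1.53 -0.    1.22  1.34]
0 0 0 (0.65, -0.03, 0.12) [-0.23  0.46  1.5  -0.    1.18  1.34]
0 0 0 (0.7, -0.03, 0.08) [-0.21  0.61  1.36 -0.    1.17  1.36]
0 0 0 (0.517, 0.352, 0.05) [ 0.41  0.51  1.59 -0.    1.04  1.98]
0 0 0 (0.565, 0.217, 0.05) [ 0.17  0.47  1.65 -0.    1.02  1.74]
0 0 1 (0.63, -0.03, 0.05) [-0.24  0.52  1.58  0.    1.04 -1.81]
0 0 1 (0.63, -0.03, 0.15) [-0.24  0.39  1.53  0.    1.22 -1.81]
0 0 1 (0.65, -0.03, 0.12) [-0.23  0.46  1.5   0.    1.18 -1.8 ]
0 0 1 (0.7, -0.03, 0.08) [-0.21  0.61  1.36  0.    1.17 -1.78]
0 0 1 (0.517, 0.352, 0.05) [ 0.41  0.51  1.59  0.    1.04 -1.16]
0 0 1 (0.565, 0.217, 0.05) [ 0.17  0.47  1.65  0.    1.02 -1.4 ]
0 0.3 0 (0.63, -0.03, 0.05) [-0.28  0.38  1.83  0.13  0.65  1.2 ]
0 0.3 0 (0.63, -0.03, 0.15) [-0.28  0.2
[... 4673 characters left out ...]
-0.35]
0.1 0.75 0 (0.63, -0.03, 0.15) [-0.4   0.09  2.11  0.94  0.42  0.29]
0.1 0.75 0 (0.65, -0.03, 0.12) [-0.39  0.2   2.07  1.07  0.37  0.17]
0.1 0.75 0 (0.7, -0.03, 0.08) [-0.35  0.37  1.95  1.2   0.32  0.05]
0.1 0.75 0 (0.517, 0.352, 0.05) None
0.1 0.75 0 (0.565, 0.217, 0.05) [ 0.21  0.3   2.16  3.98  0.1  -2.33]
0.1 0.75 1 (0.63, -0.03, 0.05) [-0.4   0.33  2.12  1.54  0.34  2.79]
0.1 0.75 1 (0.63, -0.03, 0.15) [-0.4   0.09  2.11  0.94  0.42 -2.85]
0.1 0.75 1 (0.65, -0.03, 0.12) [-0.39  0.2   2.07  1.07  0.37 -2.98]
0.1 0.75 1 (0.7, -0.03, 0.08) [-0.35  0.37  1.95  1.2   0.32 -3.09]
0.1 0.75 1 (0.517, 0.352, 0.05) None
0.1 0.75 1 (0.565, 0.217, 0.05) [0.21 0.3  2.16 3.98 0.1  0.82]
0.15
```

```bash
cat > fit.py <<'E'
from h import *
from scipy.optimize import least_squares
def corr(c,W,bx=(.44,.5),by=(-.2,-.04)):
    m=(W[...,0]>bx[0])&(W[...,0]<bx[1])&(W[...,1]>by[0])&(W[...,1]<by[1])&(abs(W[...,2])<.01)
    b=np.median(W[m][:,2]); up=-c['R'][1]
    return W-up*b/up[2],b
def boxsd(P,x,y,yaw,zc,h=(.0225,.014,.031)):
    d=P-np.array([x,y,zc]); cs,s=np.cos(yaw),np.sin(yaw)
    L=np.stack([cs*d[:,0]+s*d[:,1],-s*d[:,0]+cs*d[:,1],d[:,2]],1)
    q=abs(L)-np.array(h)
    return np.linalg.norm(np.maximum(q,0),axis=1)+np.minimum(q.max(1),0)
def fitbox(W,x,y,yaw,zc,zmin):
    for k in range(3):
        P=W[(np.hypot(W[:,0]-x,W[:,1]-y)<.045)&(W[:,2]>zmin)&(W[:,2]<zc+.045)]
        P=P[abs(boxsd(P,x,y,yaw,zc))<(.015,.008,.005)[k]]
        r=least_squares(lambda v:boxsd(P,v[0],v[1],v[2],zc),[x,y,yaw],loss='soft_l1',f_scale=.0015)
        x,y,yaw=r.x
    return r.x,len(P),np.sqrt(np.mean(r.fun**2))
E
python3 - <<'E'
from fit import *
import pickle
for n in('scene','side'):
    c=pickle.load(open(n+'.pkl','rb')); W,b=corr(c,cloud(c)); W=W.reshape(-1,3); print(n,'benchbias',b, 'near cartons')
    for bb in [((.45,.6),(.25,.32)),((.4,.48),(.05,.2))]:print('  local bias',corr(c,W,*bb)[1])
    for nm,g in dict(n1=(.517,.352,.2),n2=(.564,.217,-.2),old=(.626,-.026,.08)).items():
        o=nm=='old'
        r=fitbox(W,*g,.037 if o else .031,.043 if o else .008); print(nm,r[0].round(4),r[1],round(r[2],4))
    d=W[(W[:,2]>.031)&(W[:,2]<.041)&(W[:,0]>.55)&(W[:,0]<.75)]
    for off in (-.045,-.006):
        e=d[abs(d[:,1]-(off+.088*(d[:,0]-.6)))<.008]
        print('div',len(e),np.polyfit(e[:,0]-.65,e[:,1],1),e[:,2].mean())
    yw=.088;ax=np.array([np.cos(yw),np.sin(yw)]);
    u=W[:,:2]@ax; v=W[:,:2]@[-ax[1],ax[0]]
    m=(W[:,2]>.024)&(W[:,2]<.034)&(abs(u-.535)<.02)&(abs(v+.09)<.06); print('lip top u',np.percentile(u[m],[5,50,95]).round(4))
    m=(W[:,2]>.005)&(W[:,2]<.022)&(abs(u-.53)<.015)&(abs(v+.09)<.06); print('lip face u',np.percentile(u[m],[10,50,90]).round(4),m.sum())
    m=(W[:,2]>.042)&(W[:,2]<.062)&(abs(u-.69)<.025)&(abs(v+.085)<.03); print('plate u',np.percentile(u[m],[5,50,95]).round(4),'v',np.percentile(v[m],[5,50,95]).round(4),m.sum())
    m=(W[:,2]>.07)&(W[:,2]<.1)&(abs(u-.7)<.03)&(abs(v+.085)<.03); print('grip u',np.percentile(u[m],[5,50,95]).round(4),'v',np.percentile(v[m],[5,50,95]).round(4),m.sum())
    m=(W[:,2]>.27)&(W[:,2]<.32)&(W[:,0]>.55)&(W[:,0]<.75)&(abs(v+.085)<.15);print('shelf edge u',np.percentile(u[m],[1,3,50]).round(3),W[m][:,2].mean())
E
```

```text
scene benchbias 0.00026742958144667837 near cartons
  local bias 0.0008083025320909498
  local bias 0.0008862873568366501
n1 [0.5182 0.3545 0.2242] 448 0.0017
n2 [ 0.5647  0.2181 -0.2065] 473 0.0017
old [ 0.6273 -0.0249  0.0854] 338 0.0017
div 233 [ 0.07765404 -0.04204105] 0.03649916724471417
div 95 [ 0.07196162 -0.00405347] 0.03691250791496317
lip top u [0.5262 0.5319 0.5525]
lip face u [0.5257 0.5282 0.5434] 242
plate u [0.6862 0.6889 0.6915] v [-0.0957 -0.0818 -0.0668] 66
grip u [0.6871 0.6907 0.7008] v [-0.0895 -0.0821 -0.0719] 105
shelf edge u [0.627 0.628 0.673] 0.3093026629677426
side benchbias 0.0030255548708958717 near cartons
  local bias 0.0012380342424537709
  local bias 0.000816512556894626
n1 [0.5168 0.3559 0.2379] 288 0.0023
n2 [ 0.5633  0.2201 -0.2759] 295 0.0023
old [ 0.6259 -0.0237  0.0826] 254 0.002
div 225 [ 0.08096152 -0.04139155] 0.03564923143312802
div 125 [ 0.07422717 -0.00315054] 0.03579880224467508
lip top u [0.5261 0.5365 0.5536]
lip face u [0.5252 0.5342 0.5422] 123
plate u [0.6859 0.6879 0.6994] v [-0.0998 -0.0845 -0.0675] 35
grip u [0.6865 0.6928 0.7016] v [-0.0904 -0.0846 -0.0749] 77
shelf edge u [0.626 0.627 0.671] 0.3089464547106092
```

Measured: new cartons at (.5175,.355), yaw .23, and (.564,.219), yaw −.24. The old carton is at (.6266,−.0245), yaw .084, and the organiser yaw is about .085. The heights and sizes match the description. Now I'll move to the pre-grasp pose over the old carton.

```bash
cat >> h.py <<'E'
O=dict(yaw=.085,org=np.array([.5337,-.0326]))
def ow(x,y,z):
    c,s=np.cos(O['yaw']),np.sin(O['yaw'])
    return [O['org'][0]+c*x-s*y,O['org'][1]+s*x+c*y,z]
def wo(p):
    c,s=np.cos(O['yaw']),np.sin(O['yaw']); d=np.array(p[:2])-O['org']
    return np.array([c*d[0]+s*d[1],-s*d[0]+c*d[1],p[2]])
E
python3 - <<'E'
from h import *
print(wo([.6266,-.0245,0]))
L=.4
manip.move_pose(ow(.085,0,.16),tool(.085,L,True)); print(manip.current_t())
manip.servo_line(ow(.0965,0,.085),.12); manip.grip(.65,15); print(manip.current_t(),wo(manip.current_tool_pos()),manip.current_force())
import pickle
for n in('scene','side','wrist'):
    c=cam(n); cv2.imwrite(f'pics/d_{n}.png',c['im']); pickle.dump(c,open(n+'2.pkl','wb'))
a=cv2.imread('pics/d_scene.png')[180:380,240:480]; b=cv2.imread('pics/d_side.png')[180:380,220:460]
cv2.imwrite('pics/d_both.png',cv2.resize(np.hstack([a,b]),None,fx=1.66,fy=1.66,interpolation=cv2.INTER_CUBIC))
print(manip.current_t())
E
```

```text
[0.09325227 0.00018376 0.        ]
2.6417
4.0417 [ 9.65086966e-02 -5.56164426e-06  8.50636651e-02] [-0.9083516  -0.61353396 -0.03214025]
4.1917
```

View pics/d_both.png

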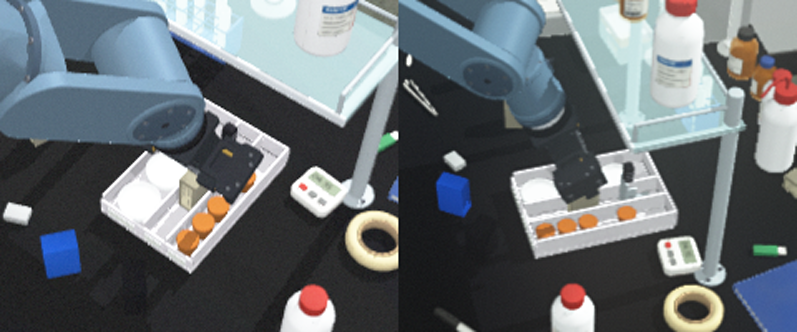

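View pics/d_wrist.png

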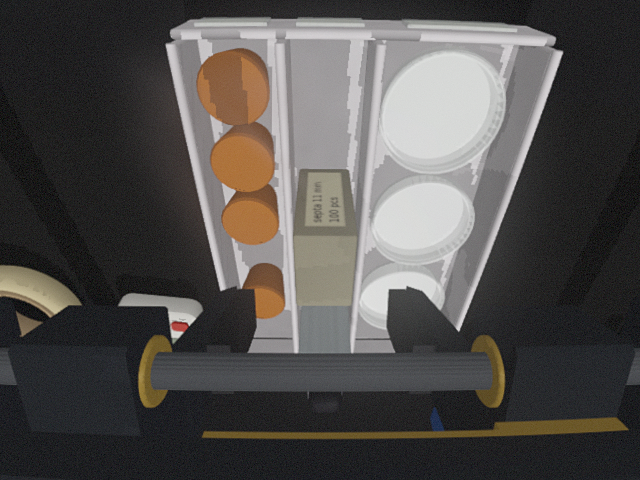

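The wrist view (image up is towards the robot) shows the old carton at (325,235). It lies midway between the fingertips at (250,295) and (392,295), and the lip is at the top (row 30). I'll refine the fit from this depth image.

```bash
python3 - <<'E'
from fit import *
import pickle
c=pickle.load(open('wrist2.pkl','rb')); W0=cloud(c); W=W0.reshape(-1,3)
for n,(u,v) in dict(lipL=(300,33),divR=(281,100),divL=(372,100),divR2=(290,270),divL2=(362,270),floor=(330,110),top=(325,270),front=(325,200),bench=(100,150)).items(): print(n,W0[v,u].round(4),wo(W0[v,u]).round(4))
r=fitbox(W,.6266,-.0245,.085,.037,.045); print(r, wo([r[0][0],r[0][1],0]))
L=np.array([wo(p) for p in W if np.isfinite(p[0])]);
for s in(-1,1):
    e=L[(abs(L[:,2]-.036)<.004)&(abs(L[:,1]-s*.0195)<.006)&(L[:,0]>.01)&(L[:,0]<.13)]
    print('div',s,len(e),np.polyfit(e[:,0],e[:,1],1),e[:,2].mean(), np.percentile(e[:,1],[5,95]))
e=L[(abs(L[:,2]-.029)<.003)&(abs(L[:,0])<.02)&(abs(L[:,1])<.015)]; print('lip',np.percentile(e[:,0],[3,10,50,90,97]).round(4),len(e))
e=L[(abs(L[:,2]-.006)<.003)&(abs(L[:,1])<.01)&(L[:,0]<.06)]; print('floor',np.percentile(e[:,0],[0,1,3]).round(4),e[:,2].mean(),len(e))
e=L[(abs(L[:,2]-.018)<.006)&(abs(L[:,1])<.014)&(L[:,0]<.02)]; print('lipface',len(e),np.percentile(e[:,0],[5,50,95]) if len(e) else 0)
E
```

```text
lipL [ 0.5337 -0.0406  0.0289] [-0.0006 -0.008   0.0289]
divR [ 0.5576 -0.0468  0.0387] [ 0.0226 -0.0161  0.0387]
divL [ 0.5548 -0.0094  0.0375] [0.023  0.0213 0.0375]
divR2 [ 0.6529 -0.04    0.0377] [ 0.1182 -0.0175  0.0377]
divL2 [0.6487 0.0007 0.0386] [0.1174 0.0235 0.0386]
floor [ 0.5709 -0.0246  0.0063] [0.0378 0.0048 0.0063]
top [ 0.6223 -0.023   0.0691] [0.0891 0.002  0.0691]
front [ 0.6026 -0.0246  0.041 ] [0.0694 0.0021 0.041 ]
bench [ 6.051e-01 -1.523e-01 -1.000e-04] [ 6.100e-02 -1.253e-01 -1.000e-04]
(array([ 0.6253635 , -0.02285572,  0.07476315]), 6080, np.float64(0.0005113187088426575)) [0.09215983 0.00192708 0.        ]
div -1 2619 [ 0.00858712 -0.01851115] 0.03651194240583346 [-0.02496238 -0.01412236]
div 1 2126 [-0.0088859   0.02262301] 0.037361118737938 [0.02043082 0.02433011]
lip [-0.0025 -0.0023 -0.0005  0.0016  0.0105] 1003
floor [-0.0039  0.0056  0.0065] 0.006281272595129767 4535
lipface 565 [-0.00392617 -0.00334631  0.01387209]
```

```bash
python3 - <<'E'
from fit import *
import pickle
c=pickle.load(open('wrist2.pkl','rb')); W=cloud(c)
R=Rot.from_euler('xyz',tool(.085,.4,True)).as_matrix(); p=np.array(ow(.0965,0,.085063))
T=(W-p)@R
for row in (290,296,302,310,320):
    t=T[row]; 
    def s(a,b): return [(u,*t[u].round(4)) for u in range(a,b) if abs(t[u,2]+.01)<.06 and abs(t[u,1])<.07]
    l=s(200,300); r=s(350,450)
    if l and r: print(row,l[0],l[-1],r[0],r[-1])
m=(T[...,2]>-.05)&(T[...,2]<.005)&(abs(T[...,0])<.013)&(abs(T[...,1])<.08)
q=T[m]; 
for sg in(-1,1):
    a=q[np.sign(q[:,1])==sg]; print(len(a), a.min(0).round(4) if len(a) else '',np.percentile(abs(a[:,1]),[2,5,50,95,98]).round(4))
E
```

```text
290 (223, np.float64(0.0103), np.float64(-0.0404), np.float64(-0.0051)) (299, np.float64(0.0004), np.float64(-0.0104), np.float64(0.0185)) (350, np.float64(0.0006), np.float64(0.0141), np.float64(0.0179)) (419, np.float64(0.0098), np.float64(0.0412), np.float64(-0.0039))
296 (216, np.float64(0.0101), np.float64(-0.0418), np.float64(-0.0107)) (299, np.float64(-0.0031), np.float64(-0.0105), np.float64(0.0193)) (350, np.float64(-0.0032), np.float64(0.0143), np.float64(0.0193)) (426, np.float64(0.0102), np.float64(0.0421), np.float64(-0.0111))
302 (210, np.float64(0.0106), np.float64(-0.0423), np.float64(-0.0174)) (299, np.float64(-0.0072), np.float64(-0.0107), np.float64(0.0212)) (350, np.float64(-0.0077), np.float64(0.0146), np.float64(0.0222)) (432, np.float64(0.0104), np.float64(0.0428), np.float64(-0.0171))
310 (203, np.float64(0.0106), np.float64(-0.0429), np.float64(-0.0243)) (255, np.float64(-0.0008), np.float64(-0.0284), np.float64(-0.001)) (388, np.float64(0.0007), np.float64(0.0286), np.float64(-0.0041)) (440, np.float64(0.0097), np.float64(0.0443), np.float64(-0.0226))
320 (200, np.float64(0.0102), np.float64(-0.0418), np.float64(-0.0314)) (256, np.float64(-0.0058), np.float64(-0.0283), np.float64(-0.0006)) (386, np.float64(-0.0064), np.float64(0.0289), np.float64(0.0006)) (448, np.float64(0.0098), np.float64(0.0445), np.float64(-0.0308))
3887 [-0.0115 -0.0456 -0.05  ] [0.0283 0.0284 0.0341 0.0429 0.0439]
3905 [-0.0111  0.0285 -0.05  ] [0.0286 0.0287 0.0346 0.0433 0.0444]
```

The finger midpoint reads y = 0.2 mm in the tool frame, so I trust the wrist camera. I'll shift the organiser frame by (+1.5, +1.8) mm, then grasp the old carton and slide it to the lip.

```bash
sed -i "s/\[.5337,-.0326\]/[.5351,-.0307]/" h.py; python3 - <<'E'
from h import *
print(wo([.62536,-.02286,0]))
X=.0945
manip.servo_line(ow(X,0,.0435),.10,stop_force=8); print(manip.current_t(),wo(manip.current_tool_pos()))
f0=manip.current_force()
manip.grip(.2,15); print(manip.current_opening()*88,manip.current_force()-f0,manip.current_t())
p=wo(manip.current_tool_pos())
manip.servo_line(ow(X-.0906+.0225+.012,0,p[2]+.001),.12)
print(manip.current_force())
s=manip.servo_line(ow(X-.0906+.0225-.006,0,p[2]+.001),.04,stop_force=6)
print(s,wo(manip.current_tool_pos()),manip.current_force(),manip.current_t(),'carton x nominal',wo(manip.current_tool_pos())[0]-X+.0906)
E
```

```text
[0.09059973 0.00014883 0.        ]
4.7583 [9.44919653e-02 2.90346951e-05 4.32986827e-02]
27.916688881140633 [ 0.02212919 -0.7572136   1.8718612 ] 5.3083
[ 0.33835536  0.61245577 -0.67498165]
True [ 0.02381384 -0.00029462  0.04557982] [1.90877923 1.00914751 0.25241769] 6.3417 carton x nominal 0.019913844017584434
```

```bash
python3 - <<'E'
from h import *
import pickle
manip.grip(.5); p=wo(manip.current_tool_pos()); print(manip.current_force())
manip.servo_line(ow(p[0]+.01,0,.10),.15)
c=cam('wrist'); cv2.imwrite('pics/e_wrist.png',c['im']); pickle.dump(c,open('wrist3.pkl','wb')); print(manip.current_t())
from fit import fitbox
W=cloud(c); r=fitbox(W.reshape(-1,3),*ow(.021,0,0)[:2],.085,.037,.045); print(r,wo([*r[0][:2],0]))
L=np.array([wo(p) for p in W.reshape(-1,3) if np.isfinite(p[0])])
e=L[(abs(L[:,2]-.029)<.003)&(abs(L[:,0])<.02)&(abs(L[:,1])<.015)]; print('lip',np.percentile(e[:,0],[3,10,50,90,97]).round(4),len(e))
E
```

```text
[-0.05340249  0.78342834 -0.19469162]
7.35
(array([ 0.55928013, -0.02843232,  0.0799858 ]), 5613, np.float64(0.0005349856299715674)) [0.02428535 0.00020666 0.        ]
lip [-0.0043 -0.0039 -0.0016  0.0019  0.0021] 759
```

View pics/e_wrist.png

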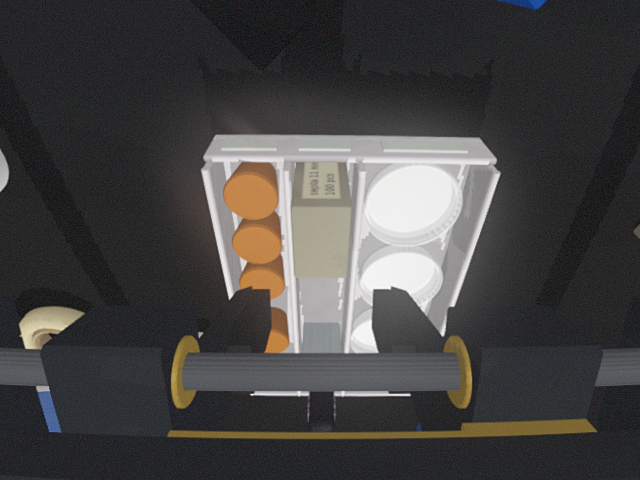

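Old carton now stands at the lip (fit x = .024 in my frame, upright; it slipped about 4 mm in the pads at contact). Checking reach for the pick and place poses.

```bash
python3 - <<'E'
from h import *
for nm,p,y in (('n1',(.5175,.355),.23),('n2',(.564,.219),-.24)):
  for L in (.4,.5):
    for z in(.0385,.12):
      q=manip.inverse_kinematics([*p,z],tool(y,L,True)); print(nm,L,z,None if q is None else np.round(q,2))
for x in (.0775,.126):
  for L in (.4,.5):
   for z in (.045,.12): 
    q=manip.inverse_kinematics(ow(x,0,z),tool(.085,L,True)); print(x,L,z,None if q is None else np.round(q,2))
for x in (.13,.172):
  for L in (.55,.65):
    q=manip.inverse_kinematics(ow(x,0,.08),tool(.085,L,True)); print(x,L,None if q is None else np.round(q,2))
print(manip.current_joint_pos())
E
```

```text
n1 0.4 0.0385 [ 0.46  0.38  1.89 -0.19  0.49 -1.2 ]
n1 0.4 0.12 [ 0.46  0.23  1.87 -0.14  0.66 -1.25]
n1 0.5 0.0385 [ 0.47  0.36  1.95 -0.33  0.36 -1.05]
n1 0.5 0.12 [ 0.47  0.21  1.93 -0.23  0.53 -1.16]
n2 0.4 0.0385 [ 0.27  0.37  1.9  -0.38  0.55 -0.77]
n2 0.4 0.12 [ 0.27  0.22  1.88 -0.3   0.71 -0.86]
n2 0.5 0.0385 [ 0.3   0.36  1.95 -0.59  0.46 -0.54]
n2 0.5 0.12 [ 0.3   0.2   1.94 -0.45  0.61 -0.71]
0.0775 0.4 0.045 [-0.31  0.32  1.95  0.31  0.52 -2.21]
0.0775 0.4 0.12 [-0.31  0.18  1.92  0.24  0.67 -2.13]
0.0775 0.5 0.045 [-0.34  0.3   2.02  0.52  0.41 -2.43]
0.0775 0.5 0.12 [-0.34  0.15  2.    0.38  0.56 -2.27]
0.126 0.4 0.045 [-0.28  0.41  1.82  0.27  0.55 -2.13]
0.126 0.4 0.12 [-0.28  0.28  1.8   0.22  0.69 -2.07]
0.126 0.5 0.045 [-0.3   0.39  1.9   0.44  0.43 -2.32]
0.126 0.5 0.12 [-0.3   0.25  1.88  0.34  0.57 -2.19]
0.13 0.55 [-0.3   0.32  1.92  0.49  0.44 -2.35]
0.13 0.65 [-0.32  0.31  1.98  0.8   0.34 -2.67]
0.172 0.55 [-0.27  0.39  1.81  0.43  0.45 -2.27]
0.172 0.65 [-0.29  0.38  1.88  0.71  0.35 -2.55]
[-0.35042541  0.13109037  2.04211343  0.28607902  0.62218755 -2.20996917]
```

```bash
cat > pick.py <<'E'
from fit import *
def off(x,y,yaw,d,z): return [x+d*np.cos(yaw),y+d*np.sin(yaw),z]
def pick(x,y,yaw,L,name):
    p=manip.current_tool_pos(); manip.servo_line([p[0],p[1],.14],.25)
    manip.move_pose(off(x,y,yaw,.004,.115),tool(yaw,L,True)); manip.grip(.65)
    c=cam('wrist'); cv2.imwrite(f'pics/{name}.png',c['im'])
    r=fitbox(cloud(c).reshape(-1,3),x,y,yaw,.031,.02); print(r,manip.current_t())
    n=r[0]; assert np.hypot(n[0]-x,n[1]-y)<.008 and abs(n[2]-yaw)<.15 and r[2]<.0015
    x,y,yaw=n
    manip.servo_line(off(x,y,yaw,.004,.085),.15,rotation=tool(yaw,L,True))
    manip.servo_line(off(x,y,yaw,.004,.0385),.10,stop_force=8)
    print(manip.current_tool_pos())
    manip.grip(.2,20); print('w',manip.current_opening()*88,manip.current_t())
    manip.servo_line(off(x,y,yaw,.004,.15),.15)
    print('w',manip.current_opening()*88,'Fz',manip.current_force(),manip.current_t())
    c=cam('wrist'); cv2.imwrite(f'pics/{name}b.png',c['im'])
E
python3 - <<'E'
from pick import *
pick(.564,.219,-.24,.4,'f_n2')
E
```

```text
(array([ 0.56261493,  0.22010313, -0.21726504]), 5356, np.float64(0.0005249473434613329)) 9.3
[0.56690869 0.21937099 0.0388882 ]
w 27.99636495984288 10.8167
w 27.639013431866047 Fz [-0.76589535  0.17085281 -0.03756509] 11.7083
```

```bash
python3 -c "
import cv2,numpy as np
cv2.imwrite('pics/f_both.png',cv2.resize(np.hstack([cv2.imread('pics/f_n2.png'),cv2.imread('pics/f_n2b.png')]),(800,300)))"
```

```text
(no output)
```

View pics/f_both.png

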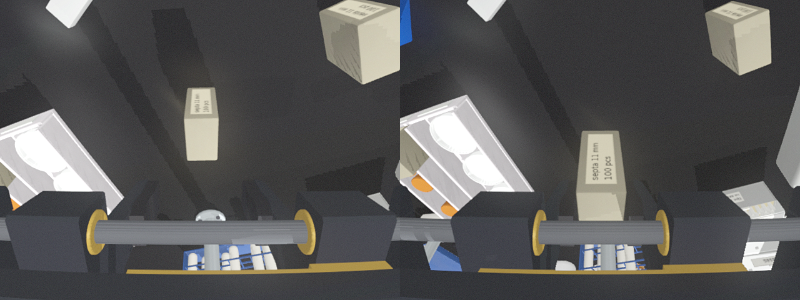

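```bash
cat > place.py <<'E'
from fit import *
def inhand(c,xc,zb):
    "fit held carton in organiser frame: x, y, z, yaw, pitch"
    W=cloud(c).reshape(-1,3); W=W[np.isfinite(W[:,0])]; L=np.array([wo(p) for p in W])
    x0=np.array([xc,0,zb+.031,0,0])
    def sd(P,v):
        d=(P-v[:3])@Rot.from_euler('ZY',[v[3],v[4]]).as_matrix()
        q=abs(d)-np.array([.0225,.014,.031]); return np.linalg.norm(np.maximum(q,0),axis=1)+np.minimum(q.max(1),0)
    for th in(.012,.006,.004):
        P=L[(abs(L[:,0]-xc)<.05)&(abs(L[:,1])<.0135)]; P=P[abs(sd(P,x0))<th]
        x0=least_squares(lambda v:sd(P,v),x0,loss='soft_l1',f_scale=.001).x
    return x0,len(P),np.sqrt(np.mean(sd(P,x0)**2))
E
python3 - <<'E'
from place import *
import pickle
O['org']
manip.move_pose(ow(.0785,0,.13),tool(.085,.4,True)); print(manip.current_t())
c=cam('wrist'); cv2.imwrite('pics/g_wrist.png',c['im']); pickle.dump(c,open('wrist4.pkl','wb'))
print(inhand(c,.0745,.13-.0385), wo(manip.current_tool_pos()))
c=cam('side'); cv2.imwrite('pics/g_side.png',c['im'])
E
```

```text
12.8583
(array([ 0.07400591,  0.00132387,  0.12178009, -0.0042    ,  0.00385157]), 9874, np.float64(0.0004409290548785446)) [0.07823175 0.00099057 0.12947501]
```

View pics/g_wrist.png

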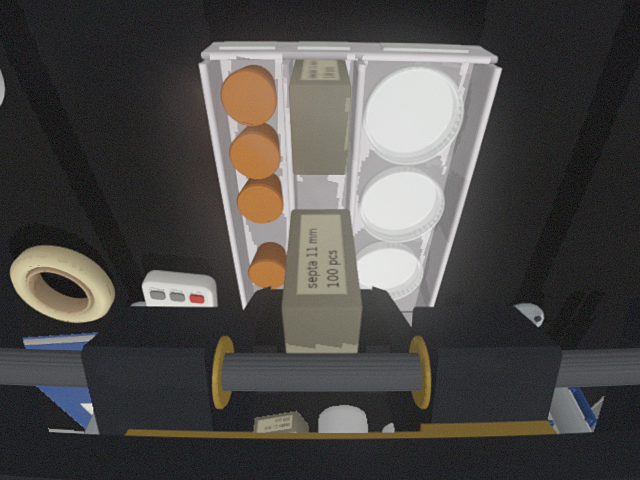

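View pics/g_side.png

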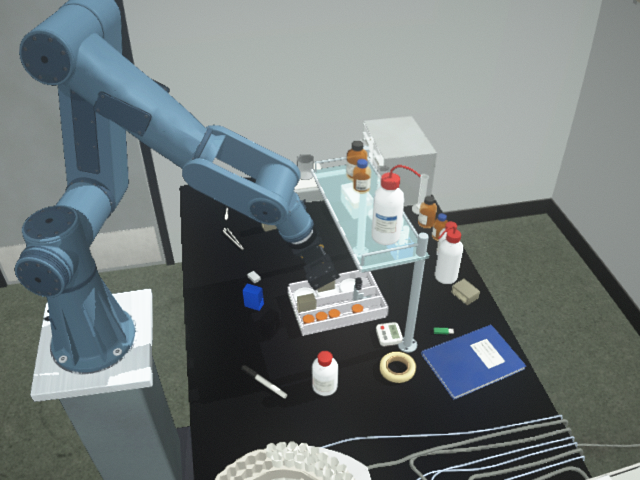

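The carton is held upright (pitch .004) and centred over the lane behind the old one. Lowering it.

```bash
python3 - <<'E'
from place import *
import pickle
manip.servo_line(ow(.0785,0,.09),.15); print(wo(manip.current_tool_pos()))
s=manip.servo_line(ow(.0785,0,.0442),.06,stop_force=6); print(s,wo(manip.current_tool_pos()),manip.current_force(),manip.current_t())
E
```

```text
[0.07825094 0.0008821  0.08961523]
True [ 0.07789151 -0.0001696   0.04444748] [ 1.32642666 -0.43563692  1.74032399] 14.1
```

```bash
python3 - <<'E'
from place import *
import pickle
p=wo(manip.current_tool_pos())
manip.grip(.5); print(manip.current_t())
manip.servo_line(ow(p[0]-.005,0,.115),.15)
c=cam('wrist'); cv2.imwrite('pics/h_wrist.png',c['im'])
print(inhand(c,.0745,.006)); print(inhand(c,.0243,.006),manip.current_t())
E
```

```text
14.5333
(array([ 0.06509941,  0.00021196,  0.03727902, -0.12455962, -0.00672023]), 4123, np.float64(0.0011947462361188567))
(array([ 0.0235974 ,  0.00012666,  0.03723233, -0.08747865,  0.02282447]), 8056, np.float64(0.001351060065954326)) 15.2083
```

View pics/h_wrist.png

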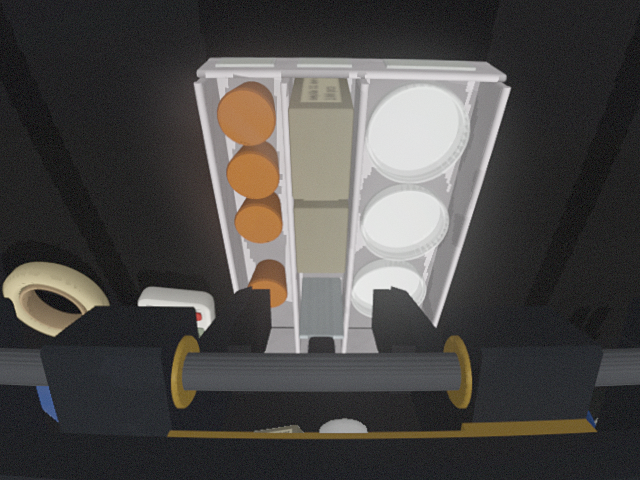

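The first new carton stands behind the old one; the seam is at (322,200) and the plate behind it is clear. Now the second new carton.

```bash
python3 - <<'E'
from pick import *
pick(.5175,.355,.23,.5,'i_n1')
E
python3 -c "
import cv2,numpy as np
cv2.imwrite('pics/i_both.png',cv2.resize(np.hstack([cv2.imread('pics/i_n1.png'),cv2.imread('pics/i_n1b.png')]),(800,300)))"
```

```text
(array([0.51612834, 0.35687162, 0.22399594]), 5674, np.float64(0.0005141035264893424)) 17.3583
[0.52037597 0.35793461 0.03888465]
w 27.915417366041424 18.875
w 27.697842600174187 Fz [-0.63685415 -0.0575775  -1.04565277] 19.7667
```

View pics/i_both.png

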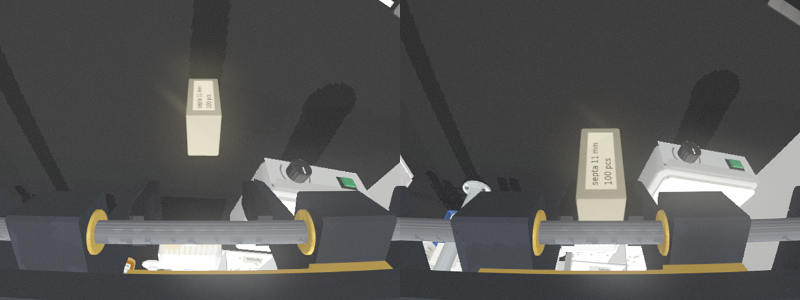

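```bash
python3 - <<'E'
from place import *
import pickle
manip.move_pose(ow(.06,0,.135),tool(.085,.5,True)); print(manip.current_t())
c=cam('wrist'); cv2.imwrite('pics/j0_wrist.png',c['im'])
W=cloud(c).reshape(-1,3); L=np.array([wo(p) for p in W if np.isfinite(p[0])])
e=L[(abs(L[:,2]-.068)<.003)&(abs(L[:,1])<.008)&(L[:,0]<.12)]; print('top x',np.percentile(e[:,0],[0.5,2,50,98,99.5]).round(4),len(e))
manip.servo_line(ow(.129,0,.118),.12); manip.hold(.2)
c=cam('wrist'); cv2.imwrite('pics/j_wrist.png',c['im']); pickle.dump(c,open('wrist5.pkl','wb'))
print(inhand(c,.125,.118-.0388), wo(manip.current_tool_pos()),manip.current_force())
W=cloud(c).reshape(-1,3); L=np.array([wo(p) for p in W if np.isfinite(p[0])])
e=L[(abs(L[:,2]-.068)<.003)&(abs(L[:,1])<.008)&(L[:,0]<.12)]; print('top x',np.percentile(e[:,0],[0.5,2,50,98,99.5]).round(4),len(e))
c=cam('side'); cv2.imwrite('pics/j_side.png',c['im']);print(manip.current_t())
E
```

```text
21.2667
top x [0.0017 0.002  0.0233 0.0551 0.0562] 2986
(array([ 0.12436723,  0.00097619,  0.11058333, -0.00351267,  0.00221557]), 10278, np.float64(0.00046309678898571305)) [ 1.28699090e-01 -7.26315427e-05  1.18285224e-01] [-1.27400067  0.0631118  -1.32517644]
top x [0.0233 0.024  0.0528 0.0932 0.0949] 6819
22.3583
```

View pics/j_wrist.png

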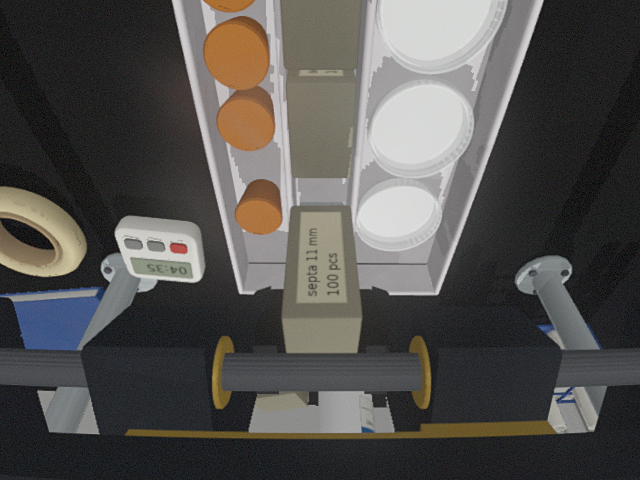

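View pics/j_side.png

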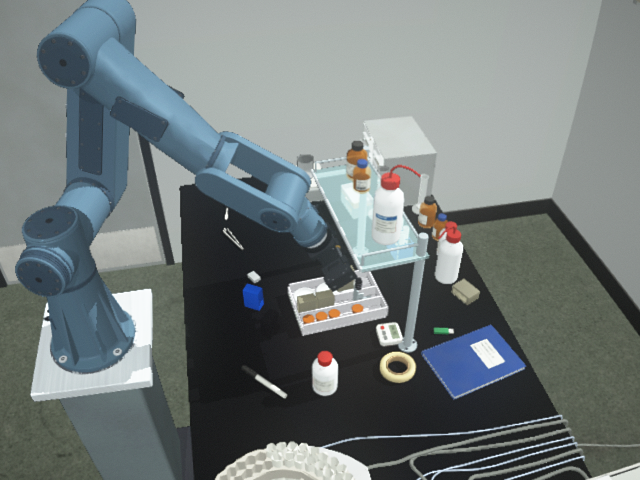

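First carton's rear edge is at about .095. The held one spans .102–.147 and the plate is at about .161, so it should fit with around 7 mm spare in front. Lowering.

```bash
python3 - <<'E'
from place import *
import pickle
manip.servo_line(ow(.1295,-.0005,.09),.12)
print(wo(manip.current_tool_pos()))
s=manip.servo_line(ow(.1295,-.0005,.0442),.06,stop_force=6); p=wo(manip.current_tool_pos());print(s,p,manip.current_force(),manip.current_t())
if p[2]<.0465:
    manip.grip(.5); manip.servo_line(ow(p[0]-.005,0,.09),.12)
    manip.servo_line(ow(.07,0,.13),.2)
    c=cam('wrist'); cv2.imwrite('pics/k_wrist.png',c['im']); pickle.dump(c,open('wrist6.pkl','wb'))
    W=cloud(c).reshape(-1,3); L=np.array([wo(p) for p in W if np.isfinite(p[0])])
    e=L[(abs(L[:,2]-.068)<.003)&(abs(L[:,1])<.006)]; print(np.histogram(e[:,0],np.arange(-.01,.16,.005)))
    e=L[(abs(L[:,2]-.055)<.005)&(abs(L[:,1])<.012)&(L[:,0]>.14)]; print('plate',np.percentile(e[:,0],[5,50,95]) if len(e) else 0)
    e=L[(L[:,2]>.07)&(L[:,2]<.094)&(abs(L[:,1])<.02)&(L[:,0]>.14)]; print('grip',len(e),np.percentile(e,[5,50,95],axis=0) if len(e) else 0)
print(manip.current_t())
E
```

```text
[ 0.12892832 -0.00035245  0.08925854]
True [ 0.12872022 -0.00047315  0.04447915] [ 1.61132514 -1.73044289  2.43736605] 23.4583
(array([  0,   0, 292, 304, 292, 263, 248, 236, 221, 219, 201,  53, 217,
       172, 170, 148, 146, 139, 134, 127, 123,   8, 133, 103, 103,  95,
        95,  95,  75,  82,  71,  25,   1]), array([-0.01 , -0.005,  0.   ,  0.005,  0.01 ,  0.015,  0.02 ,  0.025,
        0.03 ,  0.035,  0.04 ,  0.045,  0.05 ,  0.055,  0.06 ,  0.065,
        0.07 ,  0.075,  0.08 ,  0.085,  0.09 ,  0.095,  0.1  ,  0.105,
        0.11 ,  0.115,  0.12 ,  0.125,  0.13 ,  0.135,  0.14 ,  0.145,
        0.15 ,  0.155]))
plate [0.41131706 0.41897151 0.42987383]
grip 836 [[ 0.15556679 -0.00776751  0.07165357]
 [ 0.15687511  0.0006192   0.08316659]
 [ 0.1608329   0.0089628   0.09346243]]
24.9583
```

```bash
ls pics/k_wrist.png
```

```text
pics/k_wrist.png
```

View pics/k_wrist.png

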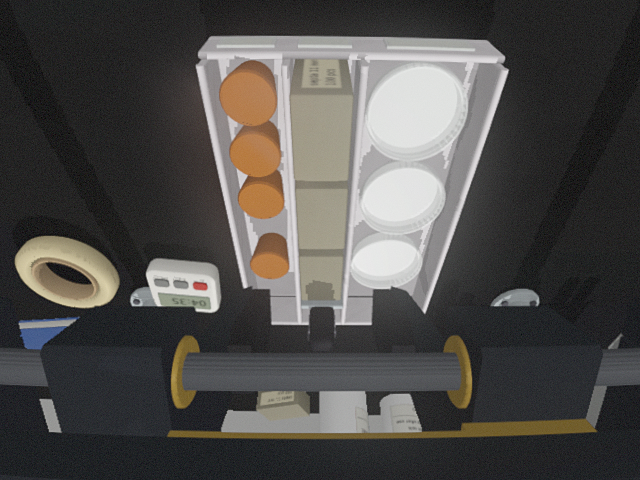

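Row of three is upright with gaps at x ≈ .047 and .097. The follower grip's front is at about .1565, its top around z .094, and y ≈ 0. Now I'll approach the follower with a lean of .65.

```bash
python3 - <<'E'
from place import *
import pickle
R=tool(.085,.65,True)
manip.move_pose(ow(.085,0,.125),R); print(manip.current_t())
s=manip.servo_line(ow(.1705,.0004,.0775),.1,stop_force=6); manip.hold(.1); print(s,wo(manip.current_tool_pos()),manip.current_force(),manip.current_t())
c=cam('wrist'); cv2.imwrite('pics/l_wrist.png',c['im']); pickle.dump(c,open('wrist7.pkl','wb'))
c=cam('side'); cv2.imwrite('pics/l_side.png',c['im'])
W=cloud(pickle.load(open('wrist7.pkl','rb'))).reshape(-1,3); L=np.array([wo(p) for p in W if np.isfinite(p[0])])
e=L[(L[:,2]>.072)&(L[:,2]<.094)&(abs(L[:,1])<.018)&(L[:,0]>.14)&(L[:,0]<.2)]; print('grip',len(e),np.percentile(e,[5,50,95],axis=0) if len(e) else 0)
E
```

```text
25.375
False [0.17031826 0.00036136 0.07789844] [-0.33439513  0.34706564 -0.47236859] 26.6
grip 2378 [[ 0.15560027 -0.00790014  0.07326218]
 [ 0.15675261  0.00053886  0.08388347]
 [ 0.15960247  0.00879606  0.0932139 ]]
```

View pics/l_wrist.png

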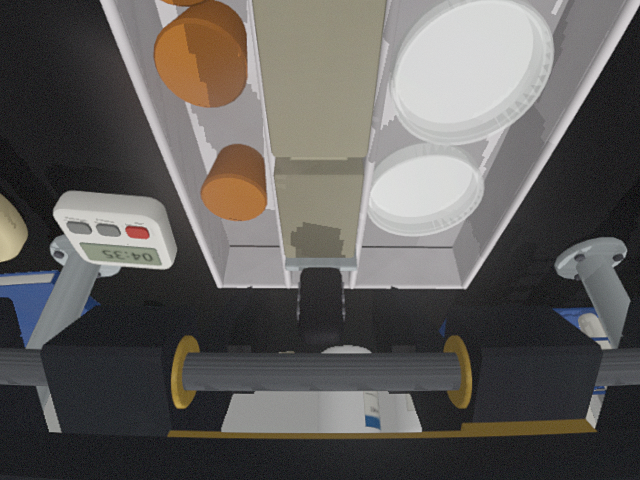

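View pics/l_side.png

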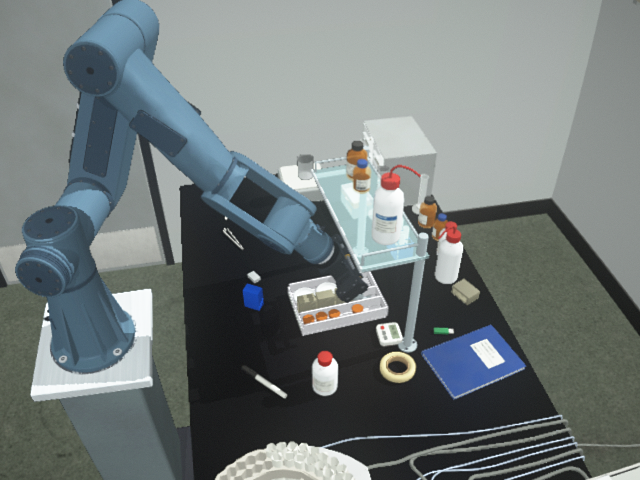

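The black pinch grip at (322,300) lies between the fingers. Closing and drawing it forward.

```bash
python3 - <<'E'
from place import *
import pickle
manip.grip(.05,30); print('w',manip.current_opening()*88,wo(manip.current_tool_pos()),manip.current_force())
x0=wo(manip.current_tool_pos())
s=manip.servo_line(ow(x0[0]-.032,x0[1],x0[2]),.03,stop_force=8); x1=wo(manip.current_tool_pos())
print(s,x0,x1,'travel',x0[0]-x1[0],'w',manip.current_opening()*88,manip.current_force(),manip.current_t())
c=cam('wrist'); cv2.imwrite('pics/m_wrist.png',c['im'])
W=cloud(c).reshape(-1,3); L=np.array([wo(p) for p in W if np.isfinite(p[0])])
e=L[(L[:,2]>.072)&(L[:,2]<.094)&(abs(L[:,1])<.007)&(L[:,0]>.11)&(L[:,0]<.2)]; print('grip',len(e),np.percentile(e,[5,50,95],axis=0) if len(e) else 0)
e=L[(abs(L[:,2]-.068)<.003)&(abs(L[:,1])<.006)]; print(np.histogram(e[:,0],np.arange(0.02,.16,.005)))
E
```

```text
w 17.986882617412693 [1.70528976e-01 1.18715817e-04 7.75734419e-02] [-1.29050015 -1.17360118  1.69940256]
True [1.70528976e-01 1.18715817e-04 7.75734419e-02] [0.1492126  0.00029072 0.07757055] travel 0.021316380334936852 w 17.625176695506784 [2.80932829 0.92776988 0.52380244] 27.9333
grip 1812 [[ 1.34321574e-01 -6.39287729e-03  7.32326593e-02]
 [ 1.35383308e-01  9.02103912e-05  8.40928212e-02]
 [ 1.36691576e-01  6.24646988e-03  9.32201509e-02]]
(array([   0,    0,  530, 1401, 1145, 1192,  932,  852,  739,  675,  582,
        546,  471,  392,  438,  360,  312,  298,  264,  251,  224,  212,
        213,  141,    0,    0,    0,    0]), array([0.02 , 0.025, 0.03 , 0.035, 0.04 , 0.045, 0.05 , 0.055, 0.06 ,
       0.065, 0.07 , 0.075, 0.08 , 0.085, 0.09 , 0.095, 0.1  , 0.105,
       0.11 , 0.115, 0.12 , 0.125, 0.13 , 0.135, 0.14 , 0.145, 0.15 ,
       0.155, 0.16 ]))
```

View pics/m_wrist.png

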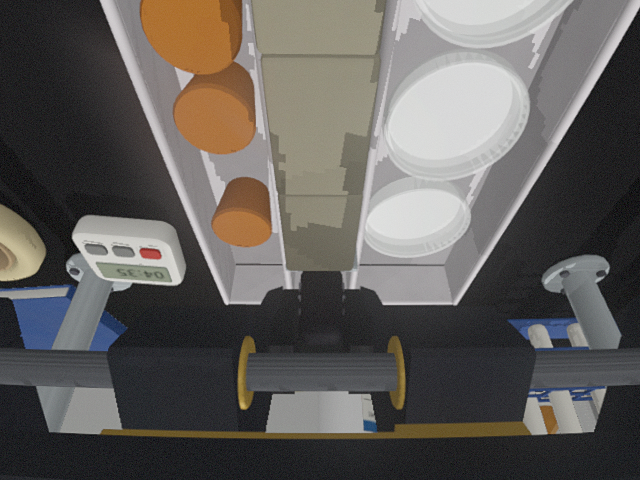

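Row is closed with no gaps and the plate is against the rear carton (grip front at .135). Release, back out and check.

```bash
python3 - <<'E'
from place import *
import pickle
manip.grip(.5); p=wo(manip.current_tool_pos()); print(p)
manip.servo_line(ow(p[0]-.045,p[1],p[2]+.055),.12)
manip.servo_line(ow(.04,0,.16),.2)
c=cam('wrist'); cv2.imwrite('pics/n_wrist.png',c['im']); pickle.dump(c,open('w8.pkl','wb'))
W=cloud(c).reshape(-1,3); L=np.array([wo(p) for p in W if np.isfinite(p[0])])
e=L[(L[:,2]>.072)&(L[:,2]<.094)&(abs(L[:,1])<.007)&(L[:,0]>.11)&(L[:,0]<.2)]; print('grip',len(e),np.percentile(e,[5,50,95],axis=0) if len(e) else 0)
e=L[(abs(L[:,2]-.068)<.003)&(abs(L[:,1])<.006)]; print(np.histogram(e[:,0],np.arange(-.005,.16,.005)), np.percentile(e[:,0],[.5,99.5]))
e=L[(abs(L[:,2]-.029)<.003)&(abs(L[:,0])<.01)&(abs(L[:,1])<.015)]; print('lip',np.percentile(e[:,0],[3,50,97]).round(4),len(e))
print(manip.current_t(),wo(manip.current_tool_pos()))
for n in('scene','side'): cv2.imwrite(f'pics/n_{n}.png',cam(n)['im'])
a=cv2.imread('pics/n_scene.png')[200:400,260:460]; b=cv2.imread('pics/n_side.png')[230:430,260:460]
cv2.imwrite('pics/n_both.png',cv2.resize(np.hstack([a,b]),None,fx=2,fy=2,interpolation=cv2.INTER_CUBIC))
E
```

```text
[1.49010472e-01 8.99416531e-05 7.68570771e-02]
grip 463 [[ 0.13436559 -0.00655211  0.07336153]
 [ 0.13538379  0.0002414   0.08388581]
 [ 0.13680189  0.00627105  0.09317626]]
(array([ 39, 260, 204, 171, 175, 163, 158, 152, 137, 116, 135, 118, 119,
       103, 102,  95,  93,  88,  69, 102,  72,  69,  73,  65,  65,  62,
        53,  71,  34,   0,   0,   0]), array([-0.005,  0.   ,  0.005,  0.01 ,  0.015,  0.02 ,  0.025,  0.03 ,
        0.035,  0.04 ,  0.045,  0.05 ,  0.055,  0.06 ,  0.065,  0.07 ,
        0.075,  0.08 ,  0.085,  0.09 ,  0.095,  0.1  ,  0.105,  0.11 ,
        0.115,  0.12 ,  0.125,  0.13 ,  0.135,  0.14 ,  0.145,  0.15 ,
        0.155])) [-0.0003086   0.13552609]
lip [-0.0041 -0.0022  0.0003] 588
29.8333 [ 0.04076621 -0.00036728  0.15994774]
```

View pics/n_wrist.png

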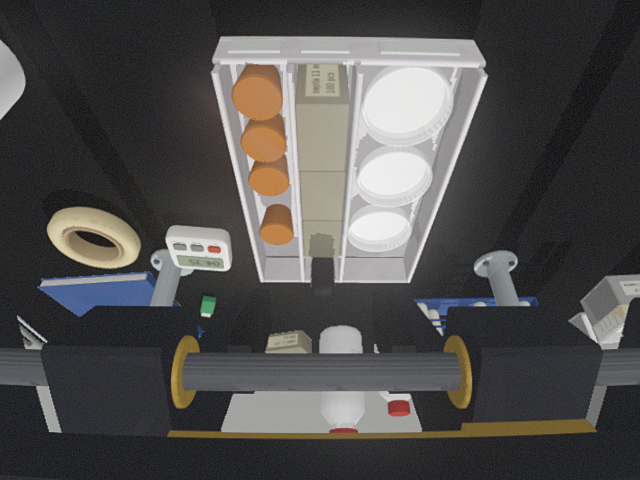

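View pics/n_both.png

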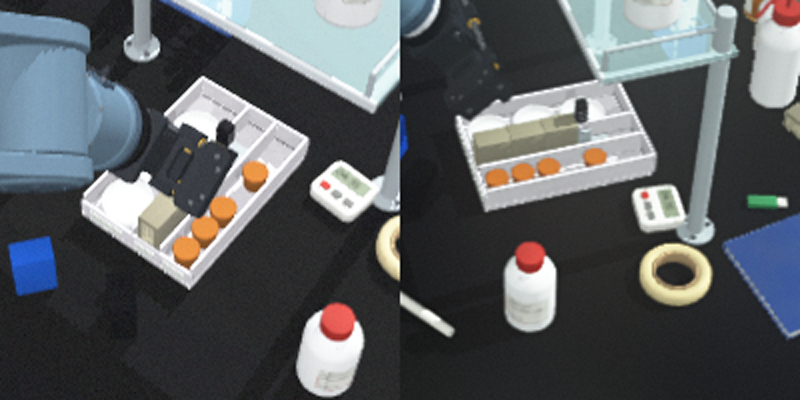

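The row spans 0.000 to 0.1355 m from the lip. That is exactly three cartons, so there is no play. The follower is against it, the robot is clear and the bottle hasn't moved. Handing in.

```bash
python3 -c "
from plant import manip,workorder
print(manip.current_force(),manip.current_opening()); workorder.finish_job(); print(manip.current_t())"
```

```text
[0.44817186 0.7050206  0.15845433] 0.5024953548584192
the job is handed in; nothing more can be done
the job is handed in; nothing more can be done
```

The middle lane is restocked and handed in at about 30 s of the 72 s allowed; the system reported no verdict. I slid the old carton to the front lip and set the two new cartons upright behind it. I then drew the follower forward until it met resistance, released it and backed the arm clear.

- **Row:** my last wrist-camera depth check shows it running from 0.000 to 0.1355 m behind the lip. Three packed cartons measure 0.135 m, so there are no gaps. Tops are at about 68 mm, so all three stand upright on the lane floor.
- **Follower:** its front face is at about 0.135 m, so it should read about 0.026, which is the packed value.
- **Bottle:** it shows no displacement in the final pictures, and the arm touches nothing.

**Disagreements:**
- The fixed cameras placed the lane about 2 mm off from the wrist camera. I used the wrist camera because it matched the fingertips.
- The old carton slipped about 4 mm in the pads when it met the lip, but it ended up against the lip.
- The follower travelled about 21 mm, where 26 mm would be expected from fully back. Its face was already 3–5 mm forward of the fully-back position by my measurements, so I judged the end position by direct measurement.
- The box fits taken just after placing the first new carton were unreliable, because its top merges with the old one's. I checked the edges of the cartons instead.

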